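# Roll the brake adjuster to the gauge mark

### The arm

A 6-joint arm with a two-finger parallel gripper is mounted at the origin on the work surface. World frame = base frame: x ahead of the robot, y to its left, z up, the work surface at z = 0. Lengths are in m, angles in degrees, forces in N, time in s.
With the tool pointing down it reaches from about 0.25 to 0.725 m from the base axis. Payload 9.7 kg.
Tool frame: the origin (TCP) lies midway between the tips of the shut fingers; the grasp point (between the pads) lies 19 mm behind it (grip_point_offset is the distance from the TCP to the grasp point, in m); y points along the fingers, z is the direction in which the jaws open and shut, and the axes are right-handed (so a half turn about y gives the same grasp; the last joint's range is limited). The gripper opens to 85 mm and grips with 20 to 120 N. Pads are 22 mm wide; open, the fingers measure 114 mm over their backs; the gripper's body (76 mm by 85 mm) begins 54 mm behind the grasp point. The pads swing forward as they close: fully open they stand 13 mm farther back than shut.
Start: joints at [76.375, 4.979, 10.078, 95.1, 0, 90], TCP at [0.13, 0.535, 0.231] pointing down, gripper open.
Joint ranges: [-179.16, 179.16], [-48.56, 103.87], [-65.8, 70.77], [-126.05, 130.52], [-82.76, 87.17], [-180, 180]. Speed limits (degrees/s): [127.2, 127.2, 147.25, 180, 180, 180].

### API

Orientations are given as [roll, pitch, yaw] about the fixed x, y, z axes, in that order (R = Rz(yaw) Ry(pitch) Rx(roll)).
In Python, from workcell import get_obs, camera, job_done, grip_point_offset gives the robot as it stands.
- The arm moves only by the tool move_arm, never from a script. Its argument "deltas" is a list that holds one entry, the list of rows, each a list of 4 numbers: the shift along the tool's x, y, z in m, then the turn about the tool's y in degrees. A call has 1 to 5 rows; each row is the pose to reach, as a shift and turn from the pose commanded when the call began, along the tool's axes at that moment; what a row does not reach only later rows make up. A row lasts 1/10 s, in which the tool goes at most 50 mm and 8.59 degrees, less where a joint would pass 70% of its speed; a pose out of reach is approached as far as the arm can. A call with a gripper value outside its range is refused whole. "claw" is the finger opening in m, from 0 to 0.0854, set as the call begins (left out, the last holds). The fingers move at their own pace and stop on an object; "newtons" is the grip in N (left out, the last holds). Time passes only in rows, so rows that repeat a pose let the fingers close. It gives the time, the measured TCP pose, the force and the opening at its end, in the units of the state.
- get_obs(): the state, without advancing time (a new reading comes with each control period).
- camera(name): name is "side" or "top" or "wrist"; returns a dict with "color" (384x512x3 uint8, blue, green, red), "range_z" (384x512 float32, m along the optical axis (not along the pixel's ray), 0 where there is no reading), "fx", "fy", "cx", "cy" (pixels), "k1" (the pictures are not rectified: a ray, as slopes to the right and down, at radius r is drawn at 1 + k1 r^2 times it, then the intrinsics apply), "T" (4x4, takes a point from camera to world coordinates). Camera axes: x right, y down, z forward; pixel columns grow to the right and rows downward; lengths in m; the calibration is good to about 2 mm. A picture is of the moment at which its call begins.
- job_done(): hands the job in, once; it reports no verdict.
The state is a dict: "time": time; "q": joint angles; "qd": joint speeds; "joint_efforts": joint torques, N m; "ee_pos": TCP position; "tcp_rot": TCP orientation; "wrist_force": force on the tool from outside, world axes, zero at the start; "torque": the same for the moment, N m; "opening": finger opening in m.
Only numpy, scipy, OpenCV 4.12 (cv2) and the standard library are available. Lean on these libraries where they do the work, as an engineer would, in place of code of your own. Each camera call takes 0.05 s, during which the arm holds its last target. There are 200 camera calls.

### The job

Set the brake shoe: with a fingertip, roll the brass knurled adjuster wheel on the drum brake, pushing its top towards the middle of the brake in as many strokes as it takes, until the orange pointer on the moving shoe stands over the green band of the gauge, and leave it there with the hand clear. Move the shoe only by its wheel: do not touch the shoe, its pointer or the gauge, and do not lift or shift the loose parts lying about.

Things in the scene. Friction and masses are not known exactly. Their poses are not given: they have to be found in the camera images.
- brake: drum brake lying flat: dark steel backing plate, 274 mm across, rim 9 mm high, floor 5 mm. Origin at the centre of the underside, z up; its -x side (with the adjuster wheel) faces roughly the robot. Fixed, but stands elsewhere and turned differently each time. Hub spindle in the middle, 45 mm high; anchor pin at x = 98 mm, 58 mm high; red shoes with black linings on the +y and -y sides, 56 mm high, only the one on the -y side moves
- adjuster: floating carriage of the adjuster wheel, with the steel screw along the brake's y axis. Origin on the wheel axis. Wheel, screw and moving shoe sit together on hold-down springs: pressed from above they give up to 4 mm straight down (5 N to start, 13 N at the end) and come back
- wheel_center (a point): centre of the brass knurled wheel, diameter 64 mm, 26 mm wide along its axis, which is level and parallel to the brake's y axis. It lies at x = -85, y = 0, z = 50 mm in the brake's frame, so the wheel's top is 82 mm above the table. Two grey cheeks beside the wheel end 61 mm above the table: only the top of the wheel is free
- wheel (a joint): angle of the adjuster wheel, rad, 0 at the start; grows when the top of the wheel is pushed along the brake's +x (towards the hub). Light friction (about 1 N at the rim), stays where it is left, turns both ways, from -0.5 to 7 rad. Each radian moves the pointer tip about 6.8 mm towards the brake's -y; a 10 mm stroke of the rim gives 0.31 rad, about 2.1 mm
- shoe: moving brake shoe, red with a black lining, on the brake's -y side, driven outwards (to -y) by the wheel. Origin on the anchor pin on which it turns, at x = 98 mm of the brake. Not to be touched
- pointer_tip (a point): 2 mm behind the end of the orange needle (3 mm thick) fixed on the moving shoe; it points along the brake's -x, 60 mm above the table, just over the gauge plate
- gauge: gauge: blue foot, white plate 30 mm x 80 mm on a stand, its top 52 mm above the table, with a bright green band 6 mm wide across its middle and black graduations every 5 mm. Origin at the centre of the foot's underside; its y axis runs along the plate, parallel to the brake's y within a few degrees; the middle of the band is at y = 0. Fixed, not to be touched; its place along the needle's path differs each time
- gauge_mark (a point): middle of the green band, on the gauge plate's top face. At the start the pointer tip stands 14 to 26 mm from it, on the +y side
- magnet: loose dark puck, 44 mm across, 22 mm high, on the backing plate; bystander
- nut_a: loose steel wheel nut, 26 mm across, 19 mm high, on the backing plate; bystander
- nut_b: the same, on the table near the brake; bystander
- bearing: loose steel bearing ring, 60 mm across, 18 mm high; bystander
- screwdriver: loose screwdriver, 200 mm long; bystander
- wrench: loose wrench, 200 mm long; bystander
- grease: loose can, 70 mm across, 80 mm high; bystander

How it is judged:
By the outcome, as a careful person would: the job done as asked, in the order asked, and still so for the second after the job is handed in, with the robot touching nothing.
It also fails if it takes over 42 s, if anything falls off the work surface, if the arm or the gripper's body presses on something with over 40 N, if the wrist force passes 120 N, or if a joint passes its speed limit or range.

## Working session

There is one attempt and no reset: what is moved stays moved. The work goes in short steps, Python scripts to look and compute and a tool call to move; the robot and the scene stay as the last step left them, time stands still between calls to the robot, and variables do not carry over. Pictures are saved under pics/ and viewed, about 8 in all and at most 12, crops included, and the job is handed in when it is done.

Besides the shell and the picture viewer there is one more tool, called after ">>>" as a command line: name --argument value ..., lists and objects as JSON in quotes. move_arm: Moves the arm, as the interface text tells. Its arguments: {"type":"object","properties":{"deltas":{"type":"array"},"claw":{"type":"number"},"newtons":{"type":"number"}},"required":["deltas"]}

```bash
mkdir -p pics; cat > h.py <<'E'
import numpy as np, cv2
from workcell import get_obs, camera, job_done
def pix2world(c,u,v,z=None):
    """pixel -> world; at plane height z if given, else by range_z"""
    u=np.atleast_1d(u).astype(float);v=np.atleast_1d(v).astype(float)
    xd=(u-c["cx"])/c["fx"];yd=(v-c["cy"])/c["fy"];x,y=xd.copy(),yd.copy()
    for _ in range(20):
        s=1+c["k1"]*(x*x+y*y);x,y=xd/s,yd/s
    d=np.stack([x,y,np.ones_like(x)],1);T=c["T"];R=d@T[:3,:3].T;o=T[:3,3]
    k=c["range_z"][v.astype(int),u.astype(int)] if z is None else (z-o[2])/R[:,2]
    return o+R*k[:,None]
E
python3 - <<'E'
from h import *
import pickle
o=get_obs();print({k:np.round(v,3) for k,v in o.items()})
for n in("top","side"):
    c=camera(n);cv2.imwrite(f"pics/{n}0.png",c["color"]);pickle.dump(c,open(n+".pkl","wb"));print(n,np.round(c["T"],3).tolist(),c["fx"])
E
```

```text
{'time': np.float64(0.0), 'q': array([7.6376e+01, 5.0130e+00, 1.0033e+01, 9.5100e+01, 1.0000e-03,
       9.0000e+01]), 'qd': array([ 0.004,  0.013, -0.048, -0.002, -0.068, -0.079]), 'joint_efforts': array([-0.0000e+00, -5.2039e+01,  4.6480e+01,  1.7000e-02,  0.0000e+00,
        0.0000e+00]), 'ee_pos': array([0.129, 0.534, 0.231]), 'tcp_rot': array([-9.0079e+01,  1.0000e-03, -1.3624e+01]), 'wrist_force': array([-0.709,  0.258, -0.197]), 'torque': array([-0.023, -0.01 ,  0.039]), 'opening': np.float64(0.085)}
top [[-0.021, -0.992, 0.121, 0.447], [-1.0, 0.02, -0.01, 0.006], [0.007, -0.121, -0.993, 1.272], [0.0, 0.0, 0.0, 1.0]] 476.9890721996169
side [[0.861, -0.262, 0.436, -0.045], [-0.508, -0.479, 0.716, -1.029], [0.021, -0.838, -0.545, 0.858], [0.0, 0.0, 0.0, 1.0]] 477.13285627990376
```

View pics/top0.png

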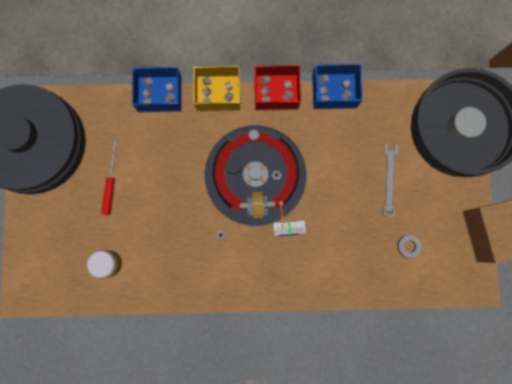

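View pics/side0.png

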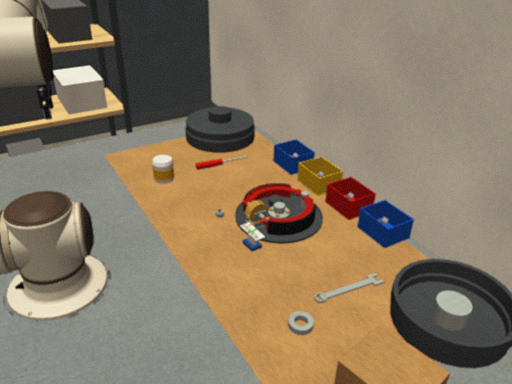

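```bash
python3 - <<'E'
from h import *
import pickle
c=pickle.load(open("top.pkl","rb"))
P=lambda u,v,z:pix2world(c,u,v,z)[0].round(4)
print("pin",P(254,135,.058),"hub",P(256,174,.045),"wheel",P(258,204,.08),"gauge",P(290,228,.052))
im=c["color"];hsv=cv2.cvtColor(im,cv2.COLOR_BGR2HSV)
m=cv2.inRange(hsv,(18,100,60),(32,255,255))[190:222,240:276];v,u=np.nonzero(m);print(len(u),u.mean()+240,v.mean()+190)
b=cv2.resize(im[120:245,195:320],(750,750),interpolation=cv2.INTER_CUBIC)[:,:];cv2.imwrite("pics/c0.png",cv2.resize(b,(600,600)))
E
```

```text
pin [ 0.7556 -0.0166  0.058 ] hub [ 0.6548 -0.0197  0.045 ] wheel [ 0.5725 -0.0223  0.08  ] gauge [ 0.512  -0.1034  0.052 ]
171 257.3625730994152 204.1169590643275
```

View pics/c0.png

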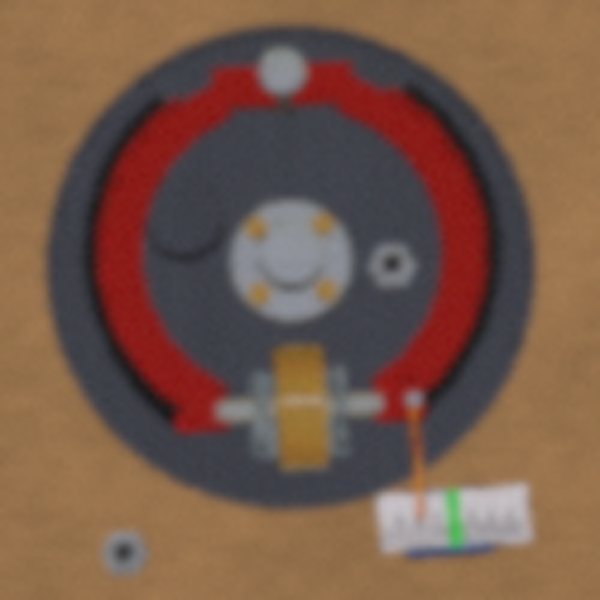

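>>> move_arm --deltas '[[[0.549,0,-0.438,-15.4],[0.549,0,-0.438,-15.4],[0.549,0,-0.438,-15.4],[0.549,0,-0.438,-15.4],[0.549,0,-0.438,-15.4]]]' --claw 0

```text
time: 0.6
ee_pos: [0.2827, 0.3362, 0.2311]
tcp_rot: [-90.0, 0.0, 1.8]
wrist_force: [0.7, 1.4, -0.5]
opening: 0.0122
```

>>> move_arm --deltas '[[[0.266,0.06,-0.366,0],[0.266,0.06,-0.366,0],[0.266,0.06,-0.366,0],[0.266,0.06,-0.366,0],[0.266,0.06,-0.366,0]]]'

```text
time: 1.1
ee_pos: [0.4347, 0.14, 0.1981]
tcp_rot: [-90.0, -0.0, 1.8]
wrist_force: [1.6, 0.3, -0.0]
opening: -0.0003
```

```bash
python3 -c "
from workcell import get_obs
o=get_obs();print(o['ee_pos'],o['qd'])"
```

```text
[0.43467686 0.14003726 0.19807718] [-6.02100156e+01  1.92981707e+01  9.32935604e+00 -1.01106145e+01
  2.33428705e-03 -5.99032642e+01]
```

>>> move_arm --deltas '[[[0.12,0.048,-0.165,0],[0.12,0.048,-0.165,0],[0.12,0.048,-0.165,0],[0.12,0.048,-0.165,0],[0.12,0.048,-0.165,0]]]'

```text
time: 1.6
ee_pos: [0.5601, -0.0228, 0.1477]
tcp_rot: [-90.0, 0.2, 1.6]
wrist_force: [-1.7, -0.5, 0.4]
opening: -0.0002
```

```bash
python3 - <<'E'
from h import *
import pickle
c=camera("wrist");cv2.imwrite("pics/w1.png",c["color"]);pickle.dump(c,open("w1.pkl","wb"));print(np.round(c["T"],3).tolist(),c["fx"],get_obs()["ee_pos"])
E
```

```text
[[-0.029, 0.948, 0.317, 0.478], [1.0, 0.028, 0.007, -0.024], [-0.002, 0.317, -0.949, 0.291], [0.0, 0.0, 0.0, 1.0]] 265.5416103608146 [ 0.55974268 -0.02210729  0.14801818]
```

View pics/w1.png

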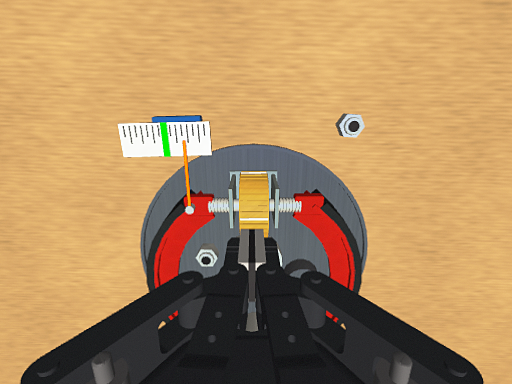

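```bash
cat >> h.py <<'E'
def gap(c,yaw=1.8):
    """needle tip and band in world; gap along brake y (mm), + = still to go"""
    im=c["color"];hsv=cv2.cvtColor(im,cv2.COLOR_BGR2HSV)
    g=cv2.inRange(hsv,(45,150,100),(75,255,255));o=cv2.inRange(hsv,(8,170,150),(20,255,255))
    g[230:]=0;o[230:]=0;o[:,:100]=0;o[:,225:]=0
    v,u=np.nonzero(g);w=pix2world(c,u,v,.052);d=np.array([-np.sin(np.radians(yaw)),np.cos(np.radians(yaw))])
    v2,u2=np.nonzero(o);t=v2<=v2.min()+6;n=pix2world(c,u2[t],v2[t],.06).mean(0)
    # band centreline evaluated at the needle tip's x
    p=np.polyfit(w[:,0],w[:,1],1);b=np.polyval(p,n[0])
    print("band",w.mean(0).round(4),"slope",p[0].round(3),"tip",n.round(4),"gap mm",round((n[1]-b)*1e3,2),"npx",len(u),t.sum())
E
python3 - <<'E'
from h import *
import pickle
c=pickle.load(open("w1.pkl","rb"));gap(c)
print(pix2world(c,[239,269,254,254,254],[205,205,175,200,229],.08).round(4))
print(pix2world(c,[239,269,254,254,254,254],[205,205,177,190,200,225]).round(4))
E
```

```text
band [ 0.5139 -0.1006  0.052 ] slope 0.051 tip [ 0.516  -0.0818  0.06  ] gap mm 18.61 npx 212 17
[[ 0.5638 -0.0325  0.08  ]
 [ 0.563  -0.0069  0.08  ]
 [ 0.5369 -0.0205  0.08  ]
 [ 0.5588 -0.0198  0.08  ]
 [ 0.5861 -0.019   0.08  ]]
[[ 0.5634 -0.0324  0.0809]
 [ 0.5727 -0.0049  0.0558]
 [ 0.544  -0.0202  0.061 ]
 [ 0.552  -0.02    0.0736]
 [ 0.5599 -0.0198  0.0772]
 [ 0.5806 -0.0192  0.0833]]
```

>>> move_arm --deltas '[[[0.003,0.03,0.0025,0],[0.003,0.05,0.0025,0],[0.003,0.06,0.0025,0],[0.003,0.06,0.0025,0]]]'

```text
time: 2.05
ee_pos: [0.5608, -0.0158, 0.0895]
tcp_rot: [-90.0, 0.1, 1.8]
wrist_force: [-0.9, -0.1, -0.7]
opening: 0.0001
```

>>> move_arm --deltas '[[[0,0.003,0,0],[0,0.006,0,0],[0,0.007,0,0],[0,0.008,0,0],[0,0.008,0,0]]]'

```text
time: 2.55
ee_pos: [0.562, -0.0166, 0.0826]
tcp_rot: [-90.0, -0.0, 1.8]
wrist_force: [-0.8, -0.2, -0.0]
opening: 0.0001
```

>>> move_arm --deltas '[[[0,0,-0.003,0],[0,0.001,-0.003,0],[0,0.002,-0.003,0],[0,0.002,-0.003,0]]]'

```text
time: 2.95
ee_pos: [0.5622, -0.0198, 0.081]
tcp_rot: [-90.0, -0.0, 1.8]
wrist_force: [-1.3, -1.6, 6.1]
opening: -0.0002
```

Contact at 6 N. First stroke, 20 mm along +x, lifting at the end.

>>> move_arm --deltas '[[[0.004,0.001,0,0],[0.009,0.001,0,0],[0.014,0.001,0,0],[0.019,0.001,0,0],[0.02,0.001,0,0]]]'

```text
time: 3.45
ee_pos: [0.583, -0.0192, 0.0806]
tcp_rot: [-90.0, -0.1, 1.8]
wrist_force: [0.1, -1.5, 6.6]
opening: 0.0001
```

```bash
python3 - <<'E'
from h import *
print(get_obs()["ee_pos"],get_obs()["wrist_force"]);c=camera("wrist");gap(c);cv2.imwrite("pics/w2.png",c["color"])
E
```

```text
[ 0.58300446 -0.01917675  0.0805975 ] [ 0.11188382 -1.46893993  6.58555304]
band [ 0.5136 -0.1006  0.052 ] slope 0.052 tip [ 0.5161 -0.0856  0.06  ] gap mm 14.88 npx 486 19
```

>>> move_arm --deltas '[[[0,-0.01,0,0],[0,-0.01,0,0],[-0.02,-0.01,0,0],[-0.02,-0.01,0,0],[-0.02,-0.004,0,0]]]'

```text
time: 4.0
ee_pos: [0.5625, -0.0196, 0.0841]
tcp_rot: [-90.0, -0.1, 1.8]
wrist_force: [0.2, -0.2, 0.1]
opening: 0.0002
```

>>> move_arm --deltas '[[[0,0.004,0,0],[0,0.004,0,0],[0.007,0.004,0,0],[0.014,0.004,0,0],[0.021,0.004,0,0]]]'

```text
time: 4.5
ee_pos: [0.5841, -0.0189, 0.0802]
tcp_rot: [-90.0, -0.1, 1.8]
wrist_force: [-0.0, -1.0, 7.8]
opening: 0.0001
```

>>> move_arm --deltas '[[[0,0,0,0],[0,-0.01,0,0],[0,-0.01,0,0],[-0.021,-0.01,0,0],[-0.021,-0.005,0,0]]]'

```text
time: 5.0
ee_pos: [0.5608, -0.0196, 0.0846]
tcp_rot: [-90.0, 0.0, 1.8]
wrist_force: [0.5, 0.6, 0.7]
opening: 0.0002
```

```bash
python3 - <<'E'
from h import *
print(get_obs()["ee_pos"],get_obs()["wrist_force"]);c=camera("wrist");gap(c);cv2.imwrite("pics/w3.png",c["color"])
E
```

```text
[ 0.5608434  -0.0196432   0.08456665] [0.47980467 0.59818271 0.70155024]
band [ 0.5139 -0.1006  0.052 ] slope 0.052 tip [ 0.5178 -0.0906  0.06  ] gap mm 9.78 npx 397 23
```

>>> move_arm --deltas '[[[0,0.004,0,0],[0,0.005,0,0],[0.007,0.005,0,0],[0.014,0.005,0,0],[0.021,0.005,0,0]]]'

```text
time: 5.55
ee_pos: [0.5842, -0.0189, 0.0804]
tcp_rot: [-90.0, -0.1, 1.8]
wrist_force: [-0.9, -0.1, 8.5]
opening: 0.0001
```

>>> move_arm --deltas '[[[0,0,0,0],[0,-0.01,0,0],[0,-0.01,0,0],[-0.021,-0.01,0,0],[-0.021,-0.005,0,0]]]'

```text
time: 6.05
ee_pos: [0.5609, -0.0196, 0.0847]
tcp_rot: [-90.0, 0.0, 1.8]
wrist_force: [0.9, 0.2, 0.0]
opening: -0.0002
```

```bash
python3 - <<'E'
from h import *
print(get_obs()["ee_pos"],get_obs()["wrist_force"]);c=camera("wrist");gap(c);cv2.imwrite("pics/w4.png",c["color"])
E
```

```text
[ 0.56089364 -0.01963167  0.08470821] [0.89973295 0.24034064 0.00359968]
band [ 0.5116 -0.101   0.052 ] slope -0.01 tip [ 0.5192 -0.0952  0.06  ] gap mm 5.87 npx 323 26
```

View pics/w4.png

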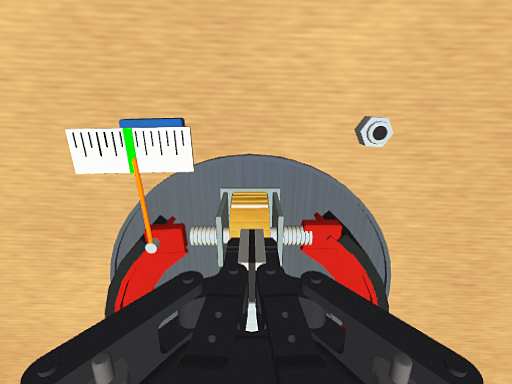

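>>> move_arm --deltas '[[[0,0.004,0,0],[0,0.005,0,0],[0.006,0.005,0,0],[0.012,0.005,0,0],[0.018,0.005,0,0]]]'

```text
time: 6.6
ee_pos: [0.5812, -0.019, 0.0804]
tcp_rot: [-90.0, -0.1, 1.8]
wrist_force: [-1.2, 0.1, 8.4]
opening: -0.0003
```

>>> move_arm --deltas '[[[0,0,0,0],[0,-0.03,0,0],[0,-0.06,0,0],[-0.018,-0.08,-0.04,0],[-0.018,-0.08,-0.08,0]]]'

```text
time: 7.1
ee_pos: [0.5652, -0.0999, 0.1629]
tcp_rot: [-90.1, -0.3, 1.9]
wrist_force: [1.5, 0.2, -0.4]
opening: -0.0001
```

>>> move_arm --deltas '[[[0,0,0,0],[0,0,0,0],[0,0,0,0]]]'

```text
time: 7.4
ee_pos: [0.5646, -0.099, 0.1588]
tcp_rot: [-90.0, 0.0, 1.8]
wrist_force: [-0.3, 0.6, -0.5]
opening: 0.0001
```

```bash
sed -i 's/o\[:,:100\]=0;o\[:,225:\]=0/o[:,:XL]=0;o[:,XR:]=0/; s/^import numpy.*/&\nXL,XR=100,225/' h.py; python3 - <<'E'
import h
from h import *
h.XL,h.XR=200,300
import pickle
print(get_obs()["ee_pos"],get_obs()["wrist_force"]);c=camera("wrist");pickle.dump(c,open("w5.pkl","wb"));print(c["T"].round(3).tolist())
cv2.imwrite("pics/w5.png",c["color"]);gap(c)
E
```

```text
[ 0.56457735 -0.09904937  0.15881469] [-0.32230078  0.55398967 -0.54364759]
[[-0.033, 0.947, 0.319, 0.483], [0.999, 0.031, 0.009, -0.101], [-0.001, 0.319, -0.948, 0.302], [0.0, 0.0, 0.0, 1.0]]
band [ 0.5117 -0.1007  0.052 ] slope 0.019 tip [ 0.4967 -0.0796  0.06  ] gap mm 21.35 npx 167 1
```

View pics/w5.png

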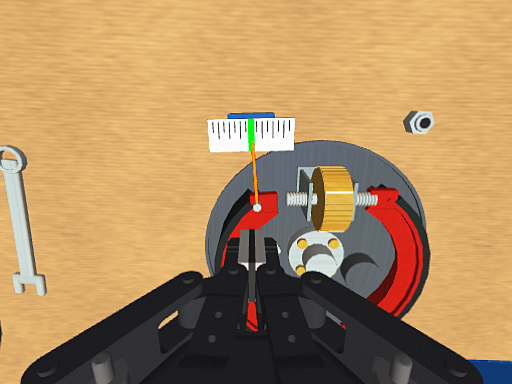

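```bash
python3 - <<'E'
from h import *
import pickle
c=pickle.load(open("w5.pkl","rb"));im=c["color"];h=cv2.cvtColor(im,cv2.COLOR_BGR2HSV)
for r in range(118,160,3):
    g=np.nonzero(cv2.inRange(h[r:r+1,230:275],(45,120,80),(75,255,255))[0])[0]+230
    o=np.nonzero(cv2.inRange(h[r:r+1,240:275],(5,190,120),(22,255,255))[0])[0]+240
    print(r,g.min() if len(g) else 0,g.max() if len(g) else 0,pix2world(c,g.mean(),r,.052)[0][:2].round(4) if len(g) else '', o.tolist(),pix2world(c,o.mean(),r,.06)[0][:2].round(4) if len(o) else '')
cv2.imwrite("pics/c5.png",cv2.resize(im[110:160,220:285],None,fx=9,fy=9,interpolation=cv2.INTER_NEAREST))
E
```

```text
118 253 253 [ 0.4987 -0.0988] [] 
121 248 253 [ 0.5014 -0.101 ] [] 
124 248 253 [ 0.5041 -0.101 ] [] 
127 248 253 [ 0.5067 -0.1009] [] 
130 248 253 [ 0.5094 -0.1008] [] 
133 248 253 [ 0.5122 -0.1007] [] 
136 248 254 [ 0.5149 -0.1001] [] 
139 248 254 [ 0.5177 -0.1001] [] 
142 248 254 [ 0.5205 -0.1007] [251, 252, 253] [ 0.5192 -0.0991]
145 249 250 [ 0.5233 -0.1013] [251, 252, 253] [ 0.5219 -0.099 ]
148 249 254 [ 0.5261 -0.0998] [252, 253] [ 0.5246 -0.0984]
151 249 250 [ 0.529  -0.1011] [252, 253, 254] [ 0.5274 -0.0979]
154 0 0  [252, 253, 254] [ 0.5301 -0.0978]
157 0 0  [252, 253, 254] [ 0.5329 -0.0977]
```

View pics/c5.png

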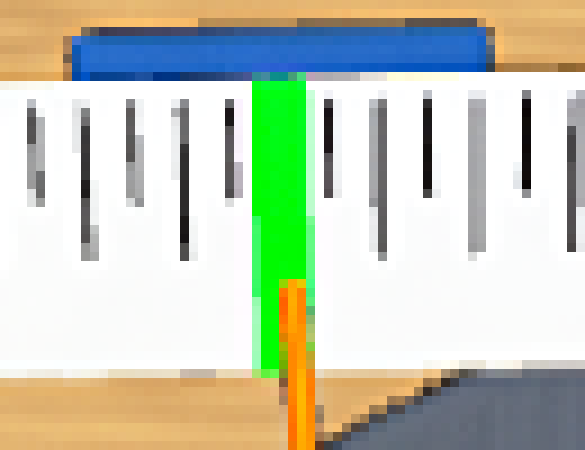

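>>> move_arm --deltas '[[[0.005,0,0.04,0],[0.005,0,0.079,0],[0.005,0.03,0.079,0],[0.005,0.06,0.079,0],[0.005,0.069,0.079,0]]]'

```text
time: 7.95
ee_pos: [0.5654, -0.019, 0.0871]
tcp_rot: [-90.0, 0.3, 1.9]
wrist_force: [-0.4, -0.6, 0.4]
opening: 0.0001
```

>>> move_arm --deltas '[[[0,0,0,0],[0,0.002,0,0],[0,0.003,0,0],[0,0.003,0,0]]]'

```text
time: 8.35
ee_pos: [0.5675, -0.0206, 0.0885]
tcp_rot: [-90.0, -0.1, 1.8]
wrist_force: [0.0, -0.3, -0.5]
opening: -0.0003
```

Now at z = 88.5 mm; press to about 80.5 mm, then a 6 mm stroke.

>>> move_arm --deltas '[[[0,0.004,0,0],[0,0.006,0,0],[0,0.008,0,0],[0,0.008,0,0],[0,0.008,0,0]]]'

```text
time: 8.85
ee_pos: [0.5676, -0.0205, 0.0805]
tcp_rot: [-90.0, -0.1, 1.8]
wrist_force: [-1.3, 0.1, 7.9]
opening: 0.0002
```

>>> move_arm --deltas '[[[0.002,0,0,0],[0.004,0,0,0],[0.006,0,0,0],[0.006,0,0,0],[0.006,0,0,0]]]'

```text
time: 9.35
ee_pos: [0.5739, -0.0203, 0.0807]
tcp_rot: [-90.0, -0.1, 1.8]
wrist_force: [-0.0, 0.2, 6.2]
opening: -0.0002
```

>>> move_arm --deltas '[[[0,-0.02,0,0],[0,-0.05,0,0],[0,-0.08,0,0],[-0.01,-0.08,-0.04,0],[-0.01,-0.08,-0.08,0]]]'

```text
time: 9.85
ee_pos: [0.5655, -0.1007, 0.1608]
tcp_rot: [-90.0, -0.1, 1.9]
wrist_force: [0.7, -0.6, 0.2]
opening: 0.0001
```

>>> move_arm --deltas '[[[0,0,0,0],[0,0,0,0],[0,0,0,0]]]'

```text
time: 10.15
ee_pos: [0.5654, -0.1, 0.1592]
tcp_rot: [-90.0, 0.0, 1.8]
wrist_force: [1.0, 0.3, -0.1]
opening: -0.0
```

```bash
python3 - <<'E'
from h import *
c=camera("wrist");im=c["color"];h=cv2.cvtColor(im,cv2.COLOR_BGR2HSV);print(get_obs()["ee_pos"],get_obs()["wrist_force"])
for r in range(121,160,3):
    g=np.nonzero(cv2.inRange(h[r:r+1,230:275],(45,120,80),(75,255,255))[0])[0]+230
    o=np.nonzero(cv2.inRange(h[r:r+1,235:275],(5,190,120),(22,255,255))[0])[0]+235
    print(r,g.min() if len(g) else 0,g.max() if len(g) else 0,pix2world(c,g.mean(),r,.052)[0][:2].round(4) if len(g) else '', o.tolist(),pix2world(c,o.mean(),r,.06)[0][:2].round(4) if len(o) else '')
cv2.imwrite("pics/c6.png",cv2.resize(im[110:160,220:285],None,fx=9,fy=9,interpolation=cv2.INTER_NEAREST))
E
```

```text
[ 0.56545888 -0.09974147  0.15924584] [ 1.79414487  0.05351275 -0.04684991]
121 249 254 [ 0.5023 -0.1011] [] 
124 249 254 [ 0.505 -0.101] [] 
127 249 254 [ 0.5077 -0.1009] [] 
130 249 255 [ 0.5103 -0.1004] [] 
133 249 255 [ 0.5131 -0.1003] [] 
136 249 255 [ 0.5158 -0.1002] [] 
139 250 255 [ 0.5186 -0.0996] [] 
142 250 255 [ 0.5213 -0.0991] [251, 252, 253] [ 0.5202 -0.1001]
145 250 255 [ 0.5241 -0.099 ] [251, 252, 253] [ 0.5229 -0.1   ]
148 250 255 [ 0.527  -0.0989] [251, 252, 253] [ 0.5256 -0.0999]
151 0 0  [251, 252, 253, 254] [ 0.5284 -0.0993]
154 0 0  [252, 253, 254] [ 0.5311 -0.0988]
157 0 0  [252, 253, 254] [ 0.5339 -0.0987]
```

View pics/c6.png

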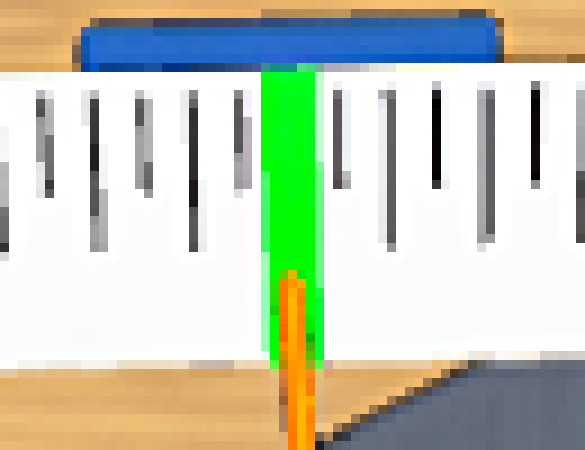

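The needle tip stands in the middle of the green band (tip y −0.1001, band line ≈ −0.1001), and the hand is clear and raised.

```bash
python3 -c "
from workcell import job_done
print(job_done())"
```

```text
the job is handed in; nothing more can be done
None
```

The brake shoe is set: the orange pointer stands over the middle of the green band, and I handed the job in at about 10 s.

- **Strokes:** I rolled the adjuster wheel with the shut fingertips in four strokes of about 18–21 mm, then a last one of 6 mm. I pressed with 6–9 N each time and lifted off between strokes.
- **Final position:** A wrist-camera look from almost straight above put the needle tip within about 0.5 mm of the band's centre line. The hand was about 75 mm above the wheel, and the wrist force there was about 0–2 N, which is noise.
- **Disagreement:** While the needle covered part of the band, my automatic gap reading was off, by about 1 mm once. A stray pixel also spoiled one reading completely. I settled both from the row-by-row readings and zoomed crops.
- **Loose parts:** As far as I know, the hand touched only the wheel. I did not make a separate check that the loose parts had stayed put.

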